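Lock the weekly pill organizer with its blade key

ROBOT

A 6-joint arm with a two-finger parallel gripper is mounted at the origin on the work surface. World frame = base frame: x ahead of the robot, y to its left, z up, the work surface at z = 0. Lengths are in m, angles in rad, forces in N, time in s.
With the tool pointing down it reaches from about 0.3 to 0.875 m from the base axis. Payload 6.4 kg.
Tool frame: the origin (TCP) lies at the very end of the fingers, on their centre line; the grasp point (between the pads) lies 19 mm behind it; z points along the fingers, y is the line along which they close (so a half turn about z gives the same grasp; the last joint's range is limited). The gripper opens to 85 mm and grips with 20 to 120 N. Pads are 22 mm wide; open, the fingers measure 114 mm over their backs; the gripper's body (76 mm by 85 mm) begins 54 mm behind the grasp point. The pads swing forward as they close: fully open they stand 13 mm farther back than shut.
Start: joints at [-1.539, 0.181, 1.607, -0, 1.354, -0.206], TCP at [0.135, -0.559, 0.231] pointing down, gripper open.
Joint ranges: [-2.99, 2.99], [-0.89, 2.07], [0.3, 2.58], [-1.14, 4.28], [0, 2.63], [-3.12, 3.12]. Speed limits (rad/s): [2.57, 2.57, 3.01, 3.14, 3.14, 3.14].

INTERFACE

Orientations are given as a unit quaternion [w, x, y, z].
In Python, from bench import ctrl, camera, calibration, order, outline_of gives the robot as it stands.
- The arm moves only by the tool move_arm, never from a script. Its argument "series" is a list that holds one entry, the list of rows, each a list of 5 numbers: the opening, from 0 (shut) to 1 (fully open), then the shift along the tool's x, y, z in mm, then the turn about the tool's z in rad. A call has exactly 10 rows; each row is the pose to reach, as a shift and turn from the pose commanded when the call began, along the tool's axes at that moment; what a row does not reach only later rows make up. A row lasts 1/12 s, in which the tool goes at most 41.7 mm and 7.16 degrees, less where a joint would pass 70% of its speed; a pose out of reach is approached as far as the arm can. A call with a gripper value outside its range is refused whole. The fingers move at their own pace and stop on an object; the grip force is fixed at half the most. Time passes only in rows, so rows that repeat a pose let the fingers close, or fill a call up. It gives the time, the measured TCP pose, the force, the opening and the grip force at its end, in the units of the state.
- ctrl.get_obs(): the state, without advancing time (a new reading comes with each control period).
- camera(name): name is "scene" or "top" or "wrist"; returns (picture, depth): 420x560x3 uint8, blue, green, red; 420x560 float32, m along the optical axis (not along the pixel's ray), 0 where there is no reading.
- calibration(name): a dict with "intrinsics" (3x3 intrinsics, pixels), "rvec" (rotation vector, rad) and "tvec" (3), from world to camera coordinates, as OpenCV has them. Camera axes: x right, y down, z forward; pixel columns grow to the right and rows downward; lengths in m; the calibration is good to about 2 mm. A picture is of the moment at which its call begins: read the wrist's pose just before it. calibration takes no time and is no camera call; for the wrist camera it gives the pose at the moment of the call.
- order.hand_in(): hands the job in; it is judged then, once.
Trained networks look in the newest picture that a camera, given by its name, has taken for a name from the list of things; names that differ only in an ending like _2 or _b are one class to them, and where a whole thing is asked for, a point or a joint stands for the part that bears it (a point fixed in the world has none). Each returns a list of dicts, best first, with "conf" (0 to 1); they miss things now and then, are a little off and sometimes report something else, mostly with a low value. They report only what shows in the picture. A call takes as long as a camera call.
- outline_of(target, camera): "region" (420x560 bool, what is visible of it) and "bbox" ([centre column, centre row, width, height] in pixels, round what is visible of it).
The state is a dict: "time_s": time; "q": joint angles; "dq": joint speeds; "joint_efforts": joint torques, N m; "eef_pos": TCP position; "eef_rot": TCP orientation; "wrist_force": force on the tool from outside, world axes, zero at the start; "torque": the same for the moment, N m; "opening": opening from 0.0 (shut) to 1.0 (fully open); "grasp_force": force on a finger pad.
Only numpy, scipy, OpenCV 4.12 (cv2) and the standard library are available. Lean on these libraries where they do the work, as an engineer would, in place of code of your own. Each camera call takes 0.05 s, during which the arm holds its last target. There are 200 camera calls.

TASK

Lock the weekly pill organizer: lift the flat-bladed key out of its bamboo stand, set its blade in the slotted lock head at the end of the organizer, and turn the head clockwise, about a quarter turn, until it seats firmly at its stop, following it down as it sinks but pressing and turning gently, never forcing it. Then stand the key back in its stand, blade down and fully home, and let go. Touch the organizer with the key only, and leave the cup, the jar and the pill splitter where they are.

Things in the scene. Friction and masses are not known exactly. Their poses are not given: they have to be found in the camera images.
- board: Square bamboo trivet board, 340 x 340 mm, fixed, top 12 mm above the tatami. Origin under its centre. All below stands on it. About the lock: turning meets a steady friction of about 0.1 N m, rising sharply at the stop; the head stays where it is left. It sinks 1.84 mm per rad of turn, 2.4 to 3.5 mm in all, so the blade must follow it down.
- organizer: Clear plastic weekly pill organizer, fixed on the board: 64 mm (x) by 210 mm (y) by 30 mm high, seven lidded cells in a row along y (the lids stay shut) and, at its +y end, a white 45 mm lock bay with the round steel lock head in the middle. Origin under its centre, z up. The robot must not touch it; only the key does.
- cam_slot (a point): Centre of the slot's mouth on the top face of the round steel lock head (34 mm diameter). x along the slot, z up out of it. The slot is a straight square-edged recess 25.5 mm long, 4.6 mm wide, 6 mm deep, with closed ends, centred on the turning axis. The point turns and sinks with the head: 46.4 to 47.5 mm above the tatami at the start, 44 mm locked.
- lock_axis (a point): Fixed point on the head's vertical turning axis, level with the bay's rim, 30 mm above the organizer's underside, 82.5 mm from its centre along +y; axes as the organizer's. The head turns clockwise (from above) to a hard stop 1.3 to 1.9 rad on from where it starts; where cannot be seen, only felt. At the stop cam_slot is 2.0 mm above this point; 2.1 is still seated.
- key: Steel key, loose, about 60 g, 82 mm long, standing in the stand blade down. Origin: centre of the blade's lower end; z up the key. Flat blade 22 mm (x) by 3 mm (y), z 0 to 16; collar 28 mm diameter, z 16 to 20; stem 10 mm diameter, z 20 to 46; grey flat grip 26 mm (x) by 12 mm (y), z 46 to 82: pinch it across its thickness near z 66 from above, with 40 to 60 N so that it does not twist.
- key_tip (a point): The same point as the key's origin, axes as the key's. In the lock slot the blade has 0.8 mm play either way across its thickness, so it turns about 0.07 rad before it bites. The contact forces between key and lock, all added up, must stay below 45 N (0.1 N m of turning counts as about 13 N).
- key_stand: Bamboo block, fixed on the board, 56 mm (x) by 44 mm (y) by 26 mm high, origin under its centre, z up, with one rectangular pocket in its top, 26 mm (x) by 7 mm (y), 20 mm deep. The key stands in it with its blade in the pocket and its collar resting flat on the block's top; either of the two half turns of the key will do.
- stand_pocket (a point): Centre of the pocket's mouth, on the block's top face, 38 mm above the tatami; x along the pocket's length, z up.
- cup: Matte black ceramic cup, 72 mm diameter, 66 mm high, loose bystander. Origin under its centre.
- jar: Short glass jar, 68 mm diameter, 56 mm high, loose bystander with a small empty dosing cup in it. Origin under its centre.
- splitter: Stainless steel pill splitter, closed, 32 x 70 mm, 20 mm high, loose bystander behind the organizer. Origin under its centre.

How it is judged:
By the outcome, as a careful person would: the job done as asked, in the order asked, and still so for the second after the job is handed in, with the robot touching nothing.
It also fails if it takes over 72 s, if anything falls off the work surface, if the arm or the gripper's body presses on something with over 40 N, if the wrist force passes 120 N, or if a joint passes its speed limit or range.

## Working session

There is one attempt and no reset: what is moved stays moved. The work goes in short steps, Python scripts to look and compute and a tool call to move; the robot and the scene stay as the last step left them, time stands still between calls to the robot, and variables do not carry over. Pictures are saved under pics/ and viewed, at most 10 in all, crops included, and the job is handed in when it is done.

Besides the shell and the picture viewer there is one more tool, called after "Emit:" as name([rows], argument=value, ...), one row to a line, values as JSON. move_arm: Moves the arm, as the interface text tells. Its arguments: {"type":"object","properties":{"series":{"type":"array","items":{"type":"array","items":{"type":"array","items":{"type":"number"}}}}},"required":["series"]}

```bash
mkdir -p pics; ls; cat > h.py <<'E'
import numpy as np, cv2
from bench import ctrl, camera, calibration, order, outline_of
def cal(n):
    c=calibration(n); R=cv2.Rodrigues(np.array(c["rvec"],float))[0]; return np.array(c["intrinsics"],float),R,np.array(c["tvec"],float).ravel()
def cloud(n,depth,mask=None):
    K,R,t=cal(n); m=depth>0
    if mask is not None: m&=mask
    v,u=np.nonzero(m); d=depth[v,u]
    P=np.c_[(u-K[0,2])/K[0,0]*d,(v-K[1,2])/K[1,1]*d,d]
    return (P-t)@R,u,v
def proj(n,X):
    K,R,t=cal(n); p=np.atleast_2d(X)@R.T+t; p=p@K.T; return p[:,:2]/p[:,2:]
def onplane(n,u,v,z):
    K,R,t=cal(n); d=np.c_[(np.atleast_1d(u)-K[0,2])/K[0,0],(np.atleast_1d(v)-K[1,2])/K[1,1],np.ones(np.size(u))]@R; C=-R.T@t
    return C+d*((z-C[2])/d[:,2])[:,None]
E
python3 - <<'E'
from h import *
for n in("top","scene"):
    im,d=camera(n); cv2.imwrite(f"pics/{n}0.png",im); K,R,t=cal(n); print(n,K[0,0],"C",-R.T@t,R[2])
    for k in("key","key_stand","organizer","cam_slot","cup","jar","splitter"):
        for o in outline_of(k,n)[:2]:
            P,u,v=cloud(n,d,o["region"]); print(k,round(o["conf"],2),np.round(o["bbox"]),len(P),np.round(np.median(P,0),3) if len(P) else "",np.round(np.percentile(P,[2,98],axis=0),3).tolist() if len(P) else "")
s=ctrl.get_obs(); print(s)
E
```

```text
pics
top 422.79013916860566 C [0.50789121 0.02257282 0.70873256] [ 0.08756918  0.02065042 -0.99594438]
key 0.73 [327. 175. 134.  52.] 5647 [ 0.624 -0.041  0.041] [[0.592, -0.142, 0.012], [0.658, 0.06, 0.047]]
key 0.6 [312. 263.  21.  20.] 270 [ 0.486 -0.012  0.102] [[0.473, -0.026, 0.038], [0.5, -0.002, 0.105]]
key_stand 0.96 [309. 260.  30.  40.] 678 [ 0.493 -0.012  0.037] [[0.46, -0.037, 0.035], [0.516, 0.008, 0.04]]
organizer 0.66 [326. 173. 132.  46.] 5423 [ 0.624 -0.043  0.041] [[0.594, -0.141, 0.017], [0.657, 0.059, 0.047]]
cam_slot 0.94 [276. 172.  20.  17.] 372 [0.626 0.042 0.046] [[0.61, 0.026, 0.027], [0.643, 0.056, 0.048]]
cam_slot 0.17 [309. 260.  37.  41.] 787 [ 0.491 -0.012  0.037] [[0.46, -0.039, 0.011], [0.516, 0.011, 0.04]]
cup 0.76 [383. 260.  51.  50.] 1927 [ 0.488 -0.134  0.036] [[0.456, -0.157, 0.013], [0.52, -0.091, 0.079]]
jar 0.58 [239. 251.  47.  44.] 1063 [0.505 0.096 0.025] [[0.47, 0.065, 0.015], [0.531, 0.127, 0.068]]
splitter 0.61 [351. 127.  41.  19.] 854 [ 0.707 -0.088  0.03 ] [[0.693, -0.121, 0.016], [0.723, -0.054, 0.033]]
scene 388.446839139732 C [ 1
[... 960 characters left out ...]
'q': array([-1.53932412e+00,  1.80767756e-01,  1.60695878e+00, -3.17156890e-05,
        1.35379258e+00, -2.06281236e-01]), 'dq': array([ 9.39939393e-04, -2.18375754e-03, -8.06039030e-04, -6.55550785e-04,
        6.02936773e-04, -8.51684136e-05]), 'joint_efforts': array([-1.38604340e-03, -4.44804025e+01, -3.51663458e+01, -3.77926481e-04,
        9.61673977e-04, -9.27229600e-07]), 'eef_pos': array([ 0.13544282, -0.5588591 ,  0.23132656]), 'eef_rot': array([ 3.52784832e-05,  9.92942074e-01,  1.18600321e-01, -1.86367721e-05]), 'wrist_force': array([-0.63461497,  0.61684074,  0.11293575]), 'torque': array([-0.0444157 ,  0.00924793, -0.05344621]), 'grasp_force': 0.0, 'opening': 1.0050647160428592}
```

```bash
python3 - <<'E'
from h import *
a=cv2.imread("pics/top0.png");b=cv2.imread("pics/scene0.png")
A=cv2.resize(a[100:300,200:420],None,fx=2.6,fy=2.6,interpolation=3)
cv2.imwrite("pics/m0.png",cv2.resize(a[100:300,200:420],(660,600),interpolation=2))
im,d=camera("top")
for k in("key","key_stand","organizer","cam_slot"):
    for o in outline_of(k,"top")[:2]:
        P,u,v=cloud("top",d,o["region"]); 
        z=np.percentile(P[:,2],90); Q=P[P[:,2]>z-.008]
        r=cv2.minAreaRect((Q[:,:2]*1000).astype(np.float32)); print(k,round(z,4),len(Q),r)
E
```

```text
key 0.1042 153 ((487.0628356933594, -14.303466796875), (25.828086853027344, 11.980770111083984), 15.853974342346191)
key_stand 0.0388 710 ((488.274658203125, -14.291784286499023), (55.85682678222656, 43.508827209472656), 14.189508438110352)
key_stand 0.0449 4956 ((624.6572875976562, -41.65423583984375), (68.63321685791016, 209.59677124023438), 0.000558322062715888)
organizer 0.0449 4916 ((624.6602783203125, -41.55906677246094), (68.64888000488281, 209.29966735839844), 0.012925738468766212)
cam_slot 0.0475 344 ((625.4938354492188, 40.99262619018555), (32.90271759033203, 31.771360397338867), 26.943761825561523)
```

View pics/m0.png

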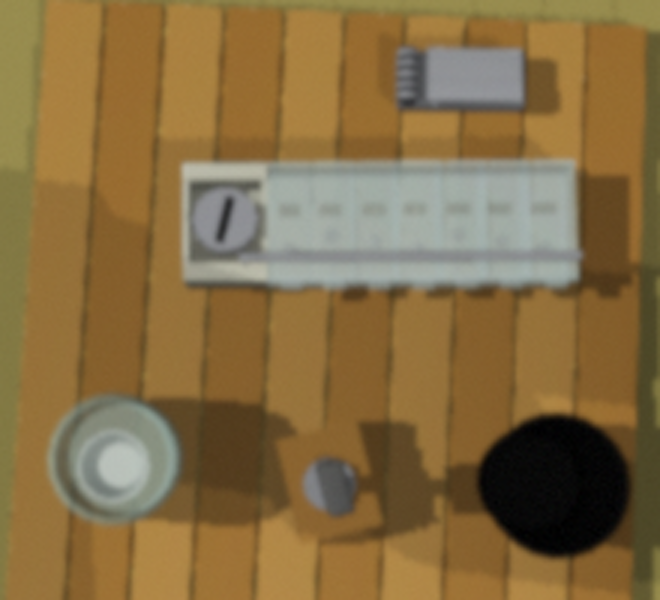

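Emit:
move_arm([
  [[1, 29, -27, 0, -0.12], [1, 58, -55, 0, -0.24], [1, 87, -82, 0, -0.36], [1, 116, -110, 0, -0.48], [1, 145, -137, 0, -0.6], [1, 174, -165, 0, -0.72], [1, 203, -192, 0, -0.84], [1, 232, -220, 0, -0.96], [1, 261, -247, 0, -1.08], [1, 290, -275, 0, -1.2]],
])

```text
time_s: 1.88
eef_pos: [0.3532, -0.2217, 0.2317]
eef_rot: [0.001, 0.751, 0.661, 0.0]
wrist_force: [1.7, 0.4, 0.1]
opening: 1.001
grasp_force: 0.0
```

```bash
cat >> h.py <<'E'
from scipy.spatial.transform import Rotation as Ro
def state():
    s=ctrl.get_obs(); w,x,y,z=s["eef_rot"]; R=Ro.from_quat([x,y,z,w]).as_matrix()
    return s,np.array(s["eef_pos"]),R,np.arctan2(R[1,0],R[0,0])
def goto(X,psi):
    "shift (mm, tool axes) and turn from the measured pose"
    s,p,R,y=state(); print("t",round(s["time_s"],2),"pos",np.round(p*1e3,1),"psi",round(y,4),"tilt",np.round(R[:2,2],4),"q6",round(s["q"][5],2),"open",round(s["opening"],3),"gf",round(s["grasp_force"],1),"F",np.round(s["wrist_force"],1),"M",np.round(s["torque"],2))
    print("shift",np.round(R.T@(np.array(X)-p)*1e3,1),"turn",round((-(psi-y)+np.pi)%(2*np.pi)-np.pi,4))
E
python3 -c "
from h import *
goto([.4875,-.014,.2],.26+np.pi)"
```

```text
t 1.88 pos [ 353.2 -221.7  231.7] psi 1.4432 tilt [ 0.0009 -0.001 ] q6 -0.72 open 1.001 gf 0.0 F [1.7 0.4 0.1] M [ 0.02 -0.02  0.01]
shift [223.1 106.7  31.6] turn -1.9583
```

Emit:
move_arm([
  [[1, 25, 12, 3, -0.12], [1, 50, 24, 6, -0.24], [1, 75, 36, 9, -0.36], [1, 100, 48, 12, -0.48], [1, 125, 60, 15, -0.6], [1, 150, 72, 18, -0.72], [1, 175, 84, 21, -0.84], [1, 200, 96, 24, -0.96], [1, 220, 105, 27, -1.08], [1, 223, 107, 30, -1.2]],
])

```text
time_s: 2.72
eef_pos: [0.4895, -0.0137, 0.2013]
eef_rot: [0.0, 0.245, 0.97, 0.001]
wrist_force: [-0.1, 0.2, 0.7]
opening: 1.0
grasp_force: 0.0
```

Emit:
move_arm([
  [[1, 0, 0, 0, -0.12], [1, 0, 0, 0, -0.24], [1, 0, 0, 0, -0.36], [1, 0, 0, 0, -0.48], [1, 0, 0, 0, -0.6], [1, 0, 0, 0, -0.72], [1, 0, 0, 0, -0.76], [1, 0, 0, 0, -0.76], [1, 0, 0, 0, -0.76], [1, 0, 0, 0, -0.76]],
])

```text
time_s: 3.55
eef_pos: [0.4882, -0.0164, 0.2014]
eef_rot: [0.0, -0.127, 0.992, -0.0]
wrist_force: [-0.4, -0.1, 0.8]
opening: 0.999
grasp_force: 0.0
```

```bash
python3 - <<'E'
from h import *
goto([.4875,-.014,.14],.26+np.pi)
im,d=camera("wrist"); cv2.imwrite("pics/w1.png",im); K,R,t=cal("wrist"); print(K[0,0],"C",-R.T@t,R[2])
for k in("key","key_stand","cam_slot"):
    for o in outline_of(k,"wrist")[:2]:
        P,u,v=cloud("wrist",d,o["region"])
        if len(P)<5: print(k,o["conf"],o["bbox"],len(P)); continue
        z=np.percentile(P[:,2],90); Q=P[abs(P[:,2]-z)<.005]
        r=cv2.minAreaRect((Q[:,:2]*1000).astype(np.float32)); print(k,round(o["conf"],2),np.round(o["bbox"]),round(z,4),len(Q),r)
E
```

```text
t 3.55 pos [488.2 -16.4 201.4] psi -2.8869 tilt [ 0.0001 -0.    ] q6 -2.1 open 0.999 gf 0.0 F [-0.4 -0.1  0.8] M [-0.    0.01 -0.03]
shift [ 0.1  2.5 61.4] turn -0.0053
321.1749628039183 C [ 0.40849218 -0.03733224  0.34288959] [ 0.31233097  0.08153342 -0.94646799]
key 0.94 [286. 202.  28.  47.] 0.1031 458 ((487.13739013671875, -14.52896785736084), (25.06987953186035, 11.251299858093262), 14.984309196472168)
key_stand 0.68 [289. 190.  48.  57.] 0.0376 1666 ((488.7023620605469, -14.252212524414062), (56.435935974121094, 44.045475006103516), 14.38019847869873)
cam_slot 0.78 [301. 319.  30.  32.] 0.046 646 ((626.0543212890625, 41.106597900390625), (33.671234130859375, 34.00996780395508), 75.51458740234375)
```

View pics/w1.png

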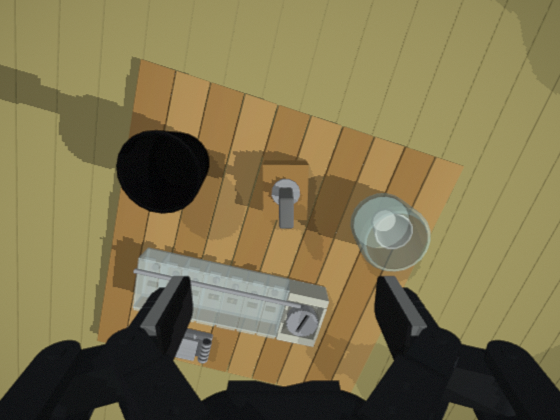

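Emit:
move_arm([
  [[0.5, 0, 2, 15, 0], [0.5, 0, 2, 30, 0], [0.5, 0, 2, 45, 0], [0.5, 0, 2, 55, 0], [0.5, 0, 2, 60, 0], [0.5, 0, 2, 60, 0], [0.5, 0, 2, 60, 0], [0.5, 0, 2, 60, 0], [0.5, 0, 2, 60, 0], [0.5, 0, 2, 60, 0]],
])

```text
time_s: 4.58
eef_pos: [0.4882, -0.0146, 0.142]
eef_rot: [0.001, -0.128, 0.992, -0.0]
wrist_force: [0.6, -0.8, -0.2]
opening: 0.503
grasp_force: 0.0
```

```bash
python3 - <<'E'
from h import *
goto([.4873,-.0144,.069],.253+np.pi)
im,d=camera("wrist"); cv2.imwrite("pics/w2.png",im)
for k in("key","key_stand","cam_slot"):
    for o in outline_of(k,"wrist")[:1]:
        P,u,v=cloud("wrist",d,o["region"])
        z=np.percentile(P[:,2],90); Q=P[abs(P[:,2]-z)<.005]
        r=cv2.minAreaRect((Q[:,:2]*1000).astype(np.float32)); print(k,round(o["conf"],2),np.round(o["bbox"]),round(z,4),len(Q),r)
        if k=="cam_slot":
            g=cv2.cvtColor(im,cv2.COLOR_BGR2GRAY); c=np.array(r[0])/1e3; 
            W=onplane("wrist",u,v,.047); near=np.hypot(*(W[:,:2]-c).T)<.0145; gg=g[v,u]; 
            w=np.clip(np.median(gg[near])-15.-gg,0,None)*near; m=(w[:,None]*W[:,:2]).sum(0)/w.sum(); D=W[:,:2]-m; C=(D*w[:,None]).T@D/w.sum(); e,V=np.linalg.eigh(C); print("slot",m,np.arctan2(V[1,1],V[0,1])%np.pi,np.sqrt(e*12),(w>0).sum())
            x,y,W_,H_=o["bbox"]; cv2.imwrite("pics/w2c.png",cv2.resize(im[int(y-30):int(y+30),int(x-40):int(x+40)],None,fx=6,fy=6,interpolation=2))
E
```

```text
t 4.58 pos [488.2 -14.6 142. ] psi -2.8854 tilt [ 0.0013 -0.0004] q6 -2.1 open 0.503 gf 0.0 F [ 0.6 -0.8 -0.2] M [-0.04  0.02  0.02]
shift [ 0.9  0.5 73. ] turn 0.0032
key 0.63 [283. 227. 429. 357.] 0.0114 52583 ((581.5850219726562, -16.538238525390625), (339.1821594238281, 339.7229919433594), 87.13643646240234)
key_stand 0.7 [285. 207.  59.  76.] 0.0373 2406 ((488.28204345703125, -14.204853057861328), (56.67927932739258, 44.05482482910156), 14.142727851867676)
cam_slot 0.62 [304. 361.  35.  34.] 0.0454 905 ((625.3661499023438, 41.27027130126953), (35.0135612487793, 33.45079040527344), 65.60986328125)
slot [0.62405761 0.04019062] 2.9181350541004982 [0.00420448 0.02307442] 127
```

View pics/w2.png

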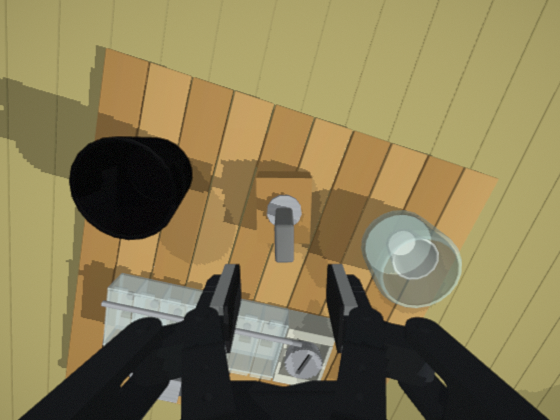

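Emit:
move_arm([
  [[0.5, 1, 0.5, 12, 0], [0.5, 1, 0.5, 25, 0], [0.5, 1, 0.5, 40, 0], [0.5, 1, 0.5, 52, 0], [0.5, 1, 0.5, 63, 0], [0.5, 1, 0.5, 70, 0], [0.5, 1, 0.5, 73, 0], [0.5, 1, 0.5, 73, 0], [0.5, 1, 0.5, 73, 0], [0.5, 1, 0.5, 73, 0]],
])

```text
time_s: 5.62
eef_pos: [0.4872, -0.0144, 0.069]
eef_rot: [0.001, -0.128, 0.992, -0.0]
wrist_force: [-0.3, 0.6, 0.2]
opening: 0.499
grasp_force: 0.0
```

```bash
python3 - <<'E'
from h import *
goto([.4873,-.0144,.069],.253+np.pi)
im,d=camera("wrist"); cv2.imwrite("pics/w3.png",im)
E
```

```text
t 5.62 pos [487.2 -14.4  69. ] psi -2.8854 tilt [ 0.0013 -0.0003] q6 -2.1 open 0.499 gf 0.0 F [-0.3  0.6  0.2] M [ 0.01 -0.    0.01]
shift [-0.1 -0.  -0. ] turn 0.0032
```

View pics/w3.png

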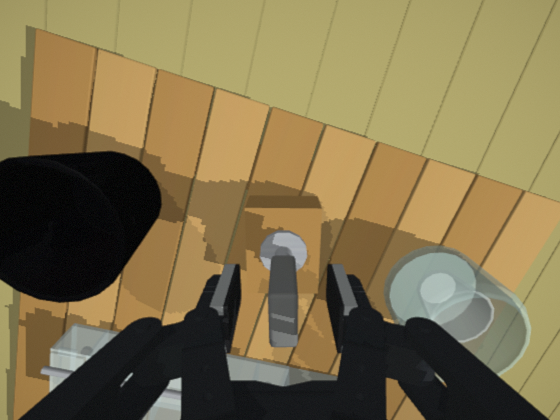

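Emit:
move_arm([
  [[0, 0, 0, 0, 0], [0, 0, 0, 0, 0], [0, 0, 0, 0, 0], [0, 0, 0, 0, 0], [0, 0, 0, 0, 0], [0, 0, 0, 0, 0], [0, 0, 0, 0, 0], [0, 0, 0, 0, 0], [0, 0, 0, 0, 0], [0, 0, 0, 0, 0]],
])

```text
time_s: 6.5
eef_pos: [0.4869, -0.0143, 0.0687]
eef_rot: [0.0, -0.128, 0.992, -0.0]
wrist_force: [-0.9, -0.5, 6.1]
opening: 0.132
grasp_force: 59.0
```

```bash
python3 - <<'E'
from h import *
goto([.4873,-.0144,.13],.253+np.pi)
E
```

```text
t 6.5 pos [486.9 -14.3  68.7] psi -2.8854 tilt [ 0.0007 -0.0002] q6 -2.1 open 0.132 gf 59.0 F [-0.9 -0.5  6.1] M [ 0.1   0.17 -0.  ]
shift [ -0.4  -0.2 -61.3] turn 0.0032
```

Emit:
move_arm([
  [[0, 0, 0, -5, 0], [0, 0, 0, -11, 0], [0, 0, 0, -18, 0], [0, 0, 0, -26, 0], [0, 0, 0, -35, 0], [0, 0, 0, -45, 0], [0, 0, 0, -54, 0], [0, 0, 0, -60, 0], [0, 0, 0, -62, 0], [0, 0, 0, -62, 0]],
])

```text
time_s: 7.33
eef_pos: [0.487, -0.0144, 0.1311]
eef_rot: [0.001, -0.128, 0.992, -0.0]
wrist_force: [0.4, -0.3, -0.1]
opening: 0.133
grasp_force: 58.3
```

```bash
python3 - <<'E'
from h import *
goto([.6255,.041,.131],-.23+np.pi)
im,d=camera("scene")
for o in outline_of("key","scene")[:1]:
    P,u,v=cloud("scene",d,o["region"]); print(o["conf"],o["bbox"],np.percentile(P,[2,50,98],axis=0))
cv2.imwrite("pics/s1.png",cv2.resize(im[100:300,150:390],None,fx=3,fy=3,interpolation=2))
E
```

```text
t 7.33 pos [487.  -14.4 131.1] psi -2.8854 tilt [ 0.0015 -0.0004] q6 -2.1 open 0.133 gf 58.3 F [ 0.4 -0.3 -0.1] M [ 0.01 -0.   -0.  ]
shift [-148.    18.5    0.3] turn 0.4862
0.71 [252.2, 162.6, 20.1, 45.8] [[ 0.47964298 -0.02507548  0.08663471]
 [ 0.49632791 -0.012959    0.1182723 ]
 [ 0.50178453 -0.00280083  0.16691624]]
```

View pics/s1.png

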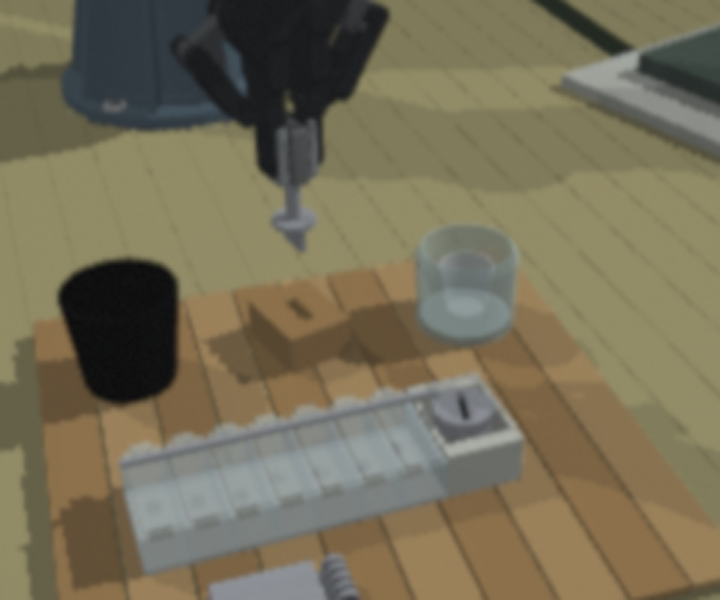

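Emit:
move_arm([
  [[0, -15, 2, 0, 0.06], [0, -35, 4, 0, 0.12], [0, -55, 7, 0, 0.18], [0, -75, 9, 0, 0.24], [0, -95, 12, 0, 0.3], [0, -115, 14, 0, 0.37], [0, -130, 16, 0, 0.43], [0, -142, 18, 0, 0.47], [0, -148, 18.5, 0, 0.486], [0, -148, 18.5, 0, 0.486]],
])

```text
time_s: 8.27
eef_pos: [0.6254, 0.0415, 0.1294]
eef_rot: [-0.0, 0.114, 0.993, 0.0]
wrist_force: [-1.4, 1.6, -1.5]
opening: 0.132
grasp_force: 58.4
```

```bash
python3 - <<'E'
from h import *
goto([.6255,.041,.1],-.23+np.pi)
im,d=camera("wrist"); cv2.imwrite("pics/w4.png",im)
for n in("wrist","top","scene"):
    if n!="wrist": camera(n)
    for k in ("key","cam_slot"):
        for o in outline_of(k,n)[:1]: print(n,k,o["conf"],o["bbox"])
s,p,R,y=state(); tip=p+[0,0,-.0467]; print(tip,proj("wrist",tip))
c=proj("wrist",[.6255,.041,.047])[0]; x,yy=map(int,c); print(c)
cv2.imwrite("pics/w4c.png",cv2.resize(im[yy-60:yy+40,x-60:x+60],None,fx=6,fy=6,interpolation=2))
E
```

```text
t 8.27 pos [625.4  41.5 129.4] psi 2.9124 tilt [-0.0009  0.0002] q6 -1.46 open 0.132 gf 58.4 F [-1.4  1.6 -1.5] M [-0.07 -0.02 -0.01]
shift [-0.3 -0.5 29.4] turn 0.0008
wrist key 0.88 [284.1, 286.2, 44.9, 118.6]
wrist cam_slot 0.63 [282.6, 215.4, 46.2, 41.1]
top cam_slot 0.56 [274.2, 176.6, 18.5, 7.9]
scene key 0.86 [306.5, 196.6, 21.7, 52.7]
scene cam_slot 0.58 [304.2, 238.1, 16.7, 18.1]
[0.62481831 0.04094605 0.08376878] [[282.65164078 239.6455847 ]]
[283.03566503 220.62729554]
```

View pics/w4c.png

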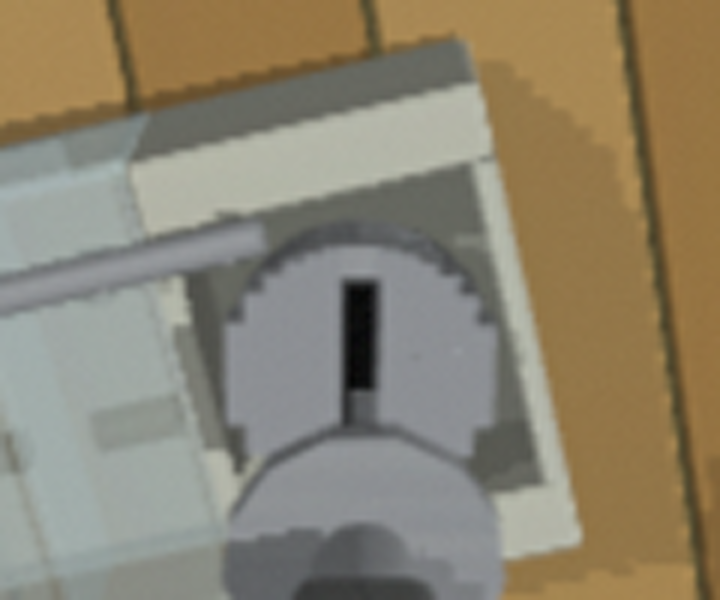

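```bash
python3 - <<'E'
from h import *
s,p,R,y=state(); C=np.array([.6255,.041])
X=onplane("wrist",[223+361/6-.5],[160+281/6-.5],.047)[0]; print("far end rel tcp, tool axes",(R.T@(X-p))*1e3)
# head disc edges left/right at widest
for u,v in((225,365),(497,365),(360,222)):
    X=onplane("wrist",[223+u/6-.5],[160+v/6-.5],.047)[0]; print(u,v,(R.T@(X-p))[:2]*1e3)
im=cv2.imread("pics/w4.png");g=cv2.cvtColor(im,cv2.COLOR_BGR2GRAY).astype(int)
for v in range(206,236,3): print(v,g[v,274:294])
E
```

```text
far end rel tcp, tool axes [ 1.05617577e+01 -6.64937870e-02  8.34673693e+01]
225 365 [ -0.41767079 -16.98766398]
497 365 [-0.39560908 16.85146444]
360 222 [18.07384796 -0.18720372]
206 [143 144 144 144 144 132 105 100 100 101 100 107 127 143 144 143 142 144
 143 144]
209 [143 144 143 143 145 125  58  15  11   7  18  50 109 144 144 144 142 143
 144 143]
212 [144 143 143 143 144 123  52  14  13  12  11  54 108 144 144 143 144 143
 143 142]
215 [144 144 143 144 144 125  52  15  11  10  16  57 114 143 145 144 144 144
 142 143]
218 [143 144 143 143 145 125  51  15  13  16  17  62 114 142 145 143 144 143
 142 143]
221 [144 142 144 144 144 125  52  14   9  14  20  69 122 144 145 143 143 143
 143 144]
224 [143 143 143 144 145 124  50  20  25  28  31  74 123 143 143 144 142 144
 144 144]
227 [143 144 143 144 144 122  56  59  84  90  91 108 135 144 144 143 143 143
 143 143]
230 [143 142 142 138 126 107  59  63  77  80  84  94 116 125 125 130 141 144
 142 143]
233 [ 91  94 100 119 124 126 128 129 130 131 133 133 134 134 137 131 117 108
 108 113]
```

```bash
python3 - <<'E'
from h import *
s,p,R,y=state()
im=cv2.imread("pics/w4.png");g=cv2.cvtColor(im,cv2.COLOR_BGR2GRAY).astype(int)
print("rows slot col",g[198:240,282:285].mean(1).round()); print("rows disc col 278",g[190:240,278])
def f(u,v,z): return np.round((R.T@(onplane("wrist",[u],[v],z)[0]-p))*1e3,2)
for v in (229,230,231,232,233,234): print(v,"bot",f(283,v,.0987),"top",f(283,v,.1027))
for v in (204,205,206,207): print(v,f(283,v,.047))
E
```

```text
rows slot col [ 93.  89.  96. 140. 148. 149. 149. 148. 100.  42.  14.  12.  13.  16.
  12.  14.  14.  12.  13.  14.  15.  14.  15.  14.  17.  15.  28.  84.
  87.  88.  89.  87.  80.  83.  94. 131. 146. 147. 147. 146. 145. 144.]
rows disc col 278 [180 174 126 101 101 103 100  87  83  82  89 124 142 142 143 143 144 142
 144 145 144 144 144 144 143 144 144 143 145 144 144 144 144 145 145 143
 144 144 145 145 126  94  87 124 145 149 147 146 145 144]
229 bot [13.26  0.24 31.77] top [14.86  0.24 27.77]
230 bot [12.64  0.24 31.77] top [14.25  0.24 27.77]
231 bot [12.01  0.24 31.77] top [13.64  0.24 27.77]
232 bot [11.38  0.24 31.77] top [13.02  0.24 27.77]
233 bot [10.76  0.24 31.77] top [12.41  0.24 27.77]
234 bot [10.13  0.24 31.77] top [11.79  0.24 27.77]
204 [12.36  0.18 83.47]
205 [11.59  0.18 83.47]
206 [10.82  0.18 83.47]
207 [10.05  0.18 83.47]
```

Emit:
move_arm([
  [[0, -0.8, -0.3, 5, 0], [0, -0.8, -0.3, 10, 0], [0, -0.8, -0.3, 16, 0], [0, -0.8, -0.3, 22, 0], [0, -0.8, -0.3, 27, 0], [0, -0.8, -0.3, 30, 0], [0, -0.8, -0.3, 31, 0], [0, -0.8, -0.3, 31, 0], [0, -0.8, -0.3, 31, 0], [0, -0.8, -0.3, 31, 0]],
])

```text
time_s: 9.55
eef_pos: [0.6261, 0.0407, 0.0997]
eef_rot: [0.0, 0.115, 0.993, 0.0]
wrist_force: [0.4, -0.5, -0.6]
opening: 0.133
grasp_force: 58.4
```

```bash
python3 - <<'E'
from h import *
goto([.6262,.041,.0885],-.23+np.pi)
im,d=camera("wrist"); g=cv2.cvtColor(im,cv2.COLOR_BGR2GRAY).astype(int)
x,y=map(int,proj("wrist",[.6255,.041,.047])[0]); print(x,y)
cv2.imwrite("pics/w5c.png",cv2.resize(im[y-40:y+35,x-50:x+50],None,fx=8,fy=8,interpolation=2))
for v in range(y-24,y+14,2): print(v,g[v,x-26:x+27])
E
```

```text
t 9.55 pos [626.1  40.7  99.7] psi 2.9118 tilt [ 0.0007 -0.0001] q6 -1.47 open 0.133 gf 58.4 F [ 0.4 -0.5 -0.6] M [ 0.01 -0.05 -0.06]
shift [-0.1  0.4 11.2] turn 0.0002
282 235
211 [141 145 149 151 153 151 151 152 148 130 111 102  97  86  79  74  73  76
  80  84  84  82  82  81  85  88  82  82  83  87  91  92  92  93  94 100
 105 100  96  92  94  83  90 100 103 110 123 123 124 124 124 130 155]
213 [150 148 148 145 144 142 140 138 134 128 107  82  72  71  74  76  81  88
  93  92 102 118 123 127 131 140 142 142 141 143 139 133 126 125 122 109
  94  94  91  86  88  94  99  94  85  97 101 102 102 102 102 103 129]
215 [132 129 123 119 109 104 104 106  96  81  75  70  77  90 103 106 114 131
 141 143 142 144 143 143 145 148 148 146 150 148 146 143 144 143 144 142
 139 140 132 111  97  96  92  92  99  90  86  95 102 103 100 102 117]
217 [101 102  99 102 102 101  99  92  85  85  87  91  97 120 145 145 144 144
 143 144 144 143 145 142 145 147 149 149 151 151 146 145 144 144 144 144
 144 144 144 144 143 143 131  95  85  90  92  77  88 101 101 102 103]
219 [ 95 101 102 103 101  97  86  78  82 10
[... 2556 characters left out ...]
143 142 141 130 121 124 126 127 127 122]
243 [116  91  91  98 101  98  89 104 133 146 147 146 147 146 146 146 146 146
 145 146 146 146 145 145 145 145 145 146 145 146 145 146 146 146 144 145
 145 145 146 145 146 145 145 145 145 145 144 135 123 123 127 126 122]
245 [121 104  89  97  95  98 119 141 144 144 144 144 145 144 144 146 144 144
 144 145 144 147 145 145 144 145 146 145 144 144 145 145 143 144 144 143
 144 144 143 144 143 144 144 144 144 144 143 145 140 130 126 126 118]
247 [124 116  95  83  98 126 142 142 142 142 142 142 141 142 143 142 142 143
 141 142 140 142 141 135 116 106 104 107 112 119 124 137 141 142 143 141
 142 142 142 142 141 142 141 142 142 141 141 142 142 135 114  97  94]
```

View pics/w5c.png

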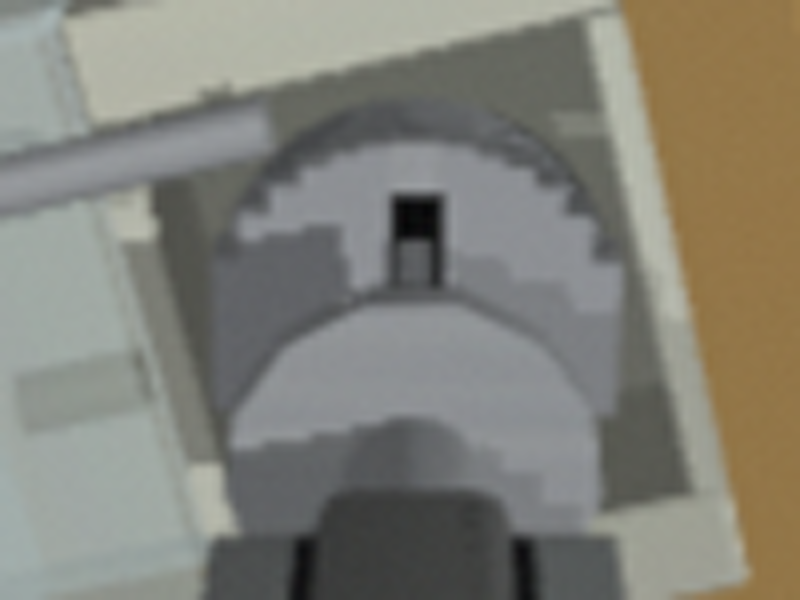

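Emit:
move_arm([
  [[0, -0.1, 0, 2, 0], [0, -0.1, 0, 4, 0], [0, -0.1, 0, 5, 0], [0, -0.1, 0, 5.5, 0], [0, -0.1, 0, 6, 0], [0, -0.1, 0, 6.5, 0], [0, -0.1, 0, 7, 0], [0, -0.1, 0, 7.3, 0], [0, -0.1, 0, 7.6, 0], [0, -0.1, 0, 8, 0]],
])

```text
time_s: 10.43
eef_pos: [0.6259, 0.0407, 0.0913]
eef_rot: [0.0, 0.115, 0.993, 0.0]
wrist_force: [-0.0, 0.7, 0.2]
opening: 0.138
grasp_force: 58.4
```

```bash
python3 -c "
from h import *
goto([.6262,.041,.0885],-.23+np.pi)"
```

```text
t 10.43 pos [625.9  40.7  91.3] psi 2.9119 tilt [0.0001 0.    ] q6 -1.47 open 0.138 gf 58.4 F [-0.   0.7  0.2] M [-0.01  0.02  0.04]
shift [-0.2  0.4  2.8] turn 0.0003
```

Emit:
move_arm([
  [[0, 0, 0, 0.3, 0], [0, 0, 0, 0.6, 0], [0, 0, 0, 0.9, 0], [0, 0, 0, 1.2, 0], [0, 0, 0, 1.5, 0], [0, 0, 0, 1.8, 0], [0, 0, 0, 2.1, 0], [0, 0, 0, 2.2, 0], [0, 0, 0, 2.2, 0], [0, 0, 0, 2.2, 0]],
])

```text
time_s: 11.27
eef_pos: [0.6258, 0.0407, 0.0891]
eef_rot: [0.0, 0.115, 0.993, -0.0]
wrist_force: [0.4, 0.2, -0.7]
opening: 0.133
grasp_force: 58.4
```

```bash
python3 - <<'E'
from h import *
goto([.6262,.041,.0885],-.23+np.pi)
im,d=camera("wrist"); x,y=map(int,proj("wrist",[.6255,.041,.047])[0]); print(x,y)
cv2.imwrite("pics/w6c.png",cv2.resize(im[y-45:y+30,x-50:x+50],None,fx=6,fy=6,interpolation=2))
E
```

```text
t 11.27 pos [625.8  40.7  89.1] psi 2.9119 tilt [ 0. -0.] q6 -1.47 open 0.133 gf 58.4 F [ 0.4  0.2 -0.7] M [-0.01 -0.05  0.01]
shift [-0.3  0.4  0.6] turn 0.0003
283 242
```

View pics/w6c.png

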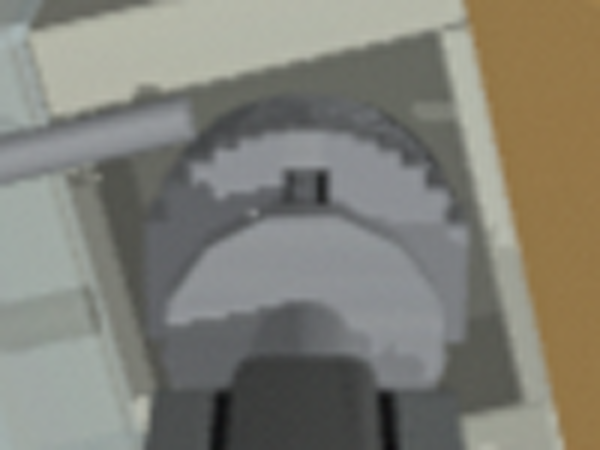

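Emit:
move_arm([
  [[0, 0, 0, 0, 0.03], [0, 0, 0, 0, 0.06], [0, 0, 0, 0.1, 0.1], [0, 0, 0, 0.15, 0.14], [0, 0, 0, 0.2, 0.18], [0, 0, 0, 0.25, 0.22], [0, 0, 0, 0.35, 0.26], [0, 0, 0, 0.4, 0.3], [0, 0, 0, 0.4, 0.3], [0, 0, 0, 0.4, 0.3]],
])

```text
time_s: 12.15
eef_pos: [0.626, 0.0409, 0.0888]
eef_rot: [0.0, 0.261, 0.965, 0.0]
wrist_force: [0.9, 0.8, -0.7]
opening: 0.135
grasp_force: 58.4
```

```bash
python3 -c "
from h import *
goto([.6258,.0407,.0885],2.9119)"
```

```text
t 12.15 pos [626.   40.9  88.8] psi 2.6131 tilt [0.0004 0.0003] q6 -1.17 open 0.135 gf 58.4 F [ 0.9  0.8 -0.7] M [ 0.24 -0.12  0.07]
shift [ 0.1 -0.2  0.3] turn -0.2988
```

Emit:
move_arm([
  [[0, 0, 0, 0.07, 0.04], [0, 0, 0, 0.15, 0.08], [0, 0, 0, 0.2, 0.12], [0, 0, 0, 0.3, 0.16], [0, 0, 0, 0.35, 0.2], [0, 0, 0, 0.45, 0.24], [0, 0, 0, 0.5, 0.28], [0, 0, 0, 0.6, 0.32], [0, 0, 0, 0.7, 0.36], [0, 0, 0, 0.75, 0.4]],
])

```text
time_s: 12.98
eef_pos: [0.6261, 0.0409, 0.0881]
eef_rot: [0.0, 0.449, 0.894, 0.0]
wrist_force: [0.7, 1.2, -1.2]
opening: 0.134
grasp_force: 58.4
```

```bash
python3 -c "
from h import *
goto([.6258,.0407,.0885],2.9119)"
```

```text
t 12.98 pos [626.1  40.9  88.1] psi 2.2113 tilt [0.0006 0.0004] q6 -0.76 open 0.134 gf 58.4 F [ 0.7  1.2 -1.2] M [ 0.32 -0.23  0.13]
shift [-0.  -0.4 -0.4] turn -0.7006
```

Emit:
move_arm([
  [[0, 0, 0, 0.07, 0.04], [0, 0, 0, 0.15, 0.08], [0, 0, 0, 0.2, 0.12], [0, 0, 0, 0.3, 0.16], [0, 0, 0, 0.35, 0.2], [0, 0, 0, 0.45, 0.24], [0, 0, 0, 0.5, 0.28], [0, 0, 0, 0.6, 0.32], [0, 0, 0, 0.7, 0.36], [0, 0, 0, 0.75, 0.4]],
])

```text
time_s: 13.82
eef_pos: [0.6262, 0.041, 0.0873]
eef_rot: [0.0, 0.617, 0.787, 0.0]
wrist_force: [1.5, 1.5, -0.8]
opening: 0.133
grasp_force: 58.4
```

```bash
python3 - <<'E'
from h import *
goto([.6258,.0407,.0885],2.9119)
im,d=camera("scene"); x,y=305,215
cv2.imwrite("pics/s2c.png",cv2.resize(im[y-50:y+50,x-60:x+60],None,fx=5,fy=5,interpolation=2))
E
```

```text
t 13.82 pos [626.2  41.   87.3] psi 1.8113 tilt [0.0009 0.0004] q6 -0.36 open 0.133 gf 58.4 F [ 1.5  1.5 -0.8] M [ 0.33 -0.3   0.14]
shift [-0.2 -0.4 -1.2] turn -1.1006
```

View pics/s2c.png

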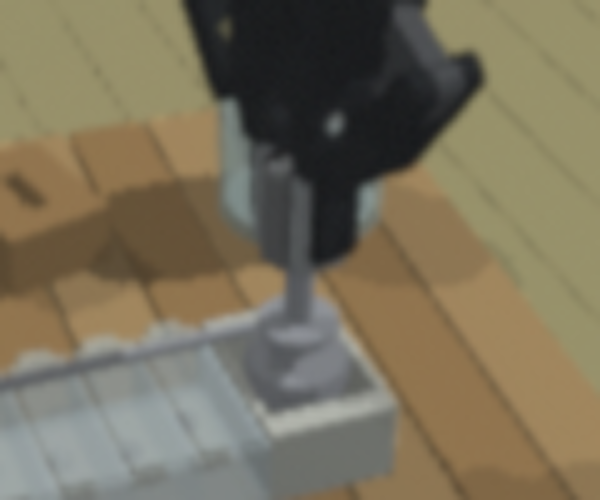

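Emit:
move_arm([
  [[0, 0, 0, 0.05, 0.03], [0, 0, 0, 0.1, 0.06], [0, 0, 0, 0.15, 0.09], [0, 0, 0, 0.2, 0.12], [0, 0, 0, 0.25, 0.14], [0, 0, 0, 0.3, 0.16], [0, 0, 0, 0.33, 0.18], [0, 0, 0, 0.36, 0.2], [0, 0, 0, 0.4, 0.22], [0, 0, 0, 0.4, 0.22]],
])

```text
time_s: 14.7
eef_pos: [0.6261, 0.0408, 0.0869]
eef_rot: [0.0, 0.7, 0.714, 0.0]
wrist_force: [2.5, 3.3, -1.3]
opening: 0.131
grasp_force: 58.4
```

```bash
python3 -c "
from h import *
goto([.6258,.0407,.0885],2.9119)"
```

```text
t 14.7 pos [626.1  40.8  86.9] psi 1.5906 tilt [0.0006 0.0002] q6 -0.14 open 0.131 gf 58.4 F [ 2.5  3.3 -1.3] M [ 0.58 -0.61  0.09]
shift [-0.1 -0.3 -1.6] turn -1.3213
```

Emit:
move_arm([
  [[0, 0, 0, 0.02, 0.01], [0, 0, 0, 0.03, 0.02], [0, 0, 0, 0.05, 0.03], [0, 0, 0, 0.07, 0.04], [0, 0, 0, 0.1, 0.05], [0, 0, 0, 0.1, 0.055], [0, 0, 0, 0.1, 0.06], [0, 0, 0, 0.1, 0.06], [0, 0, 0, 0.1, 0.06], [0, 0, 0, 0.1, 0.06]],
])

```text
time_s: 15.53
eef_pos: [0.626, 0.0407, 0.0868]
eef_rot: [0.0, 0.721, 0.693, 0.0]
wrist_force: [3.8, 3.4, -1.1]
opening: 0.136
grasp_force: 58.4
```

```bash
python3 -c "
from h import *
goto([.6258,.0407,.0885],2.9119)"
```

```text
t 15.53 pos [626.   40.7  86.8] psi 1.5318 tilt [0.0005 0.0001] q6 -0.09 open 0.136 gf 58.4 F [ 3.8  3.4 -1.1] M [ 0.74 -0.86  0.06]
shift [ 0.  -0.2 -1.7] turn -1.3801
```

Emit:
move_arm([
  [[0, 0.1, 0.1, 0.02, 0.01], [0, 0.2, 0.2, 0.03, 0.02], [0, 0.3, 0.3, 0.05, 0.03], [0, 0.4, 0.4, 0.07, 0.04], [0, 0.4, 0.4, 0.1, 0.05], [0, 0.4, 0.4, 0.1, 0.055], [0, 0.4, 0.4, 0.1, 0.06], [0, 0.4, 0.4, 0.1, 0.06], [0, 0.4, 0.4, 0.1, 0.06], [0, 0.4, 0.4, 0.1, 0.06]],
])

```text
time_s: 16.37
eef_pos: [0.6262, 0.0409, 0.0866]
eef_rot: [0.0, 0.741, 0.671, -0.0]
wrist_force: [2.0, 1.1, 0.4]
opening: 0.131
grasp_force: 58.7
```

```bash
python3 -c "
from h import *
goto([.6258,.0407,.0885],2.9119)"
```

```text
t 16.37 pos [626.2  40.9  86.6] psi 1.4719 tilt [-0.0001 -0.0002] q6 -0.02 open 0.131 gf 58.7 F [2.  1.1 0.4] M [ 0.32 -0.49  0.08]
shift [-0.3 -0.4 -1.9] turn -1.44
```

Emit:
move_arm([
  [[0, 0, 0.1, 0.02, 0.01], [0, 0, 0.2, 0.03, 0.02], [0, 0, 0.2, 0.05, 0.03], [0, 0, 0.2, 0.07, 0.04], [0, 0, 0.2, 0.1, 0.05], [0, 0, 0.2, 0.1, 0.06], [0, 0, 0.2, 0.1, 0.06], [0, 0, 0.2, 0.1, 0.06], [0, 0, 0.2, 0.1, 0.06], [0, 0, 0.2, 0.1, 0.06]],
])

```text
time_s: 17.2
eef_pos: [0.6264, 0.041, 0.0865]
eef_rot: [-0.0, 0.761, 0.649, -0.0]
wrist_force: [1.3, 1.4, 1.5]
opening: 0.133
grasp_force: 58.8
```

```bash
python3 -c "
from h import *
goto([.6258,.0407,.0885],2.9119)"
```

```text
t 17.2 pos [626.4  41.   86.5] psi 1.4118 tilt [-0.0002 -0.    ] q6 0.04 open 0.133 gf 58.8 F [1.3 1.4 1.5] M [ 0.15 -0.24  0.16]
shift [-0.3 -0.5 -2. ] turn -1.5001
```

Emit:
move_arm([
  [[0, 0, 0, 0.02, 0.01], [0, 0, 0, 0.03, 0.02], [0, 0, 0, 0.05, 0.03], [0, 0, 0, 0.07, 0.04], [0, 0, 0, 0.1, 0.05], [0, 0, 0, 0.1, 0.06], [0, 0, 0, 0.1, 0.06], [0, 0, 0, 0.1, 0.06], [0, 0, 0, 0.1, 0.06], [0, 0, 0, 0.1, 0.06]],
])

```text
time_s: 18.03
eef_pos: [0.6264, 0.041, 0.0864]
eef_rot: [-0.0, 0.78, 0.626, -0.0]
wrist_force: [0.9, 0.5, 1.2]
opening: 0.131
grasp_force: 58.8
```

```bash
python3 -c "
from h import *
goto([.6258,.0407,.0885],2.9119)"
```

```text
t 18.03 pos [626.4  41.   86.4] psi 1.3518 tilt [-0.0001 -0.    ] q6 0.1 open 0.131 gf 58.8 F [0.9 0.5 1.2] M [ 0.1  -0.13  0.06]
shift [-0.4 -0.5 -2.1] turn -1.5601
```

Emit:
move_arm([
  [[0, 0, 0, 0.02, 0.01], [0, 0, 0, 0.03, 0.02], [0, 0, 0, 0.05, 0.03], [0, 0, 0, 0.07, 0.04], [0, 0, 0, 0.1, 0.05], [0, 0, 0, 0.1, 0.06], [0, 0, 0, 0.1, 0.06], [0, 0, 0, 0.1, 0.06], [0, 0, 0, 0.1, 0.06], [0, 0, 0, 0.1, 0.06]],
])

```text
time_s: 18.87
eef_pos: [0.6264, 0.041, 0.0863]
eef_rot: [-0.0, 0.799, 0.602, -0.0]
wrist_force: [1.0, 0.2, 1.2]
opening: 0.13
grasp_force: 58.8
```

```bash
python3 -c "
from h import *
goto([.6258,.0407,.0885],2.9119)"
```

```text
t 18.87 pos [626.4  41.   86.3] psi 1.2918 tilt [-0.0001 -0.    ] q6 0.16 open 0.13 gf 58.8 F [1.  0.2 1.2] M [ 0.13 -0.17  0.11]
shift [-0.4 -0.5 -2.2] turn -1.6201
```

Emit:
move_arm([
  [[0, 0, 0, 0.02, 0.01], [0, 0, 0, 0.03, 0.02], [0, 0, 0, 0.05, 0.03], [0, 0, 0, 0.07, 0.04], [0, 0, 0, 0.1, 0.05], [0, 0, 0, 0.1, 0.06], [0, 0, 0, 0.1, 0.06], [0, 0, 0, 0.1, 0.06], [0, 0, 0, 0.1, 0.06], [0, 0, 0, 0.1, 0.06]],
])

```text
time_s: 19.7
eef_pos: [0.6265, 0.041, 0.0862]
eef_rot: [0.0, 0.816, 0.578, 0.0]
wrist_force: [0.2, 0.3, 1.1]
opening: 0.133
grasp_force: 58.8
```

```bash
python3 -c "
from h import *
goto([.6258,.0407,.0885],2.9119)"
```

```text
t 19.7 pos [626.5  41.   86.2] psi 1.232 tilt [ 0.0001 -0.    ] q6 0.22 open 0.133 gf 58.8 F [0.2 0.3 1.1] M [ 0.06 -0.13  0.2 ]
shift [-0.5 -0.5 -2.3] turn -1.6799
```

Emit:
move_arm([
  [[0, 0, 0, 0, 0.005], [0, 0, 0, 0.02, 0.01], [0, 0, 0, 0.03, 0.015], [0, 0, 0, 0.04, 0.02], [0, 0, 0, 0.04, 0.02], [0, 0, 0, 0.04, 0.02], [0, 0, 0, 0.04, 0.02], [0, 0, 0, 0.04, 0.02], [0, 0, 0, 0.04, 0.02], [0, 0, 0, 0.04, 0.02]],
])

```text
time_s: 20.53
eef_pos: [0.6265, 0.041, 0.0862]
eef_rot: [0.0, 0.822, 0.57, 0.0]
wrist_force: [0.8, 0.7, 2.3]
opening: 0.133
grasp_force: 58.9
```

```bash
python3 -c "
from h import *
goto([.6258,.0407,.0885],2.9119)
for i in range(3):
    camera('top'); print(ctrl.get_obs()['torque'])"
```

```text
t 20.53 pos [626.5  41.   86.2] psi 1.2118 tilt [ 0.0001 -0.    ] q6 0.24 open 0.133 gf 58.9 F [0.8 0.7 2.3] M [ 0.04 -0.11  0.29]
shift [-0.5 -0.5 -2.3] turn -1.7001
[ 0.05258594 -0.07249083  0.30061166]
[ 0.01488465 -0.15626833  0.22019166]
[ 0.03201084 -0.15700703  0.31438216]
```

Emit:
move_arm([
  [[0, 0, 0, 0, -0.01], [0, 0, 0, 0, -0.02], [0, 0, 0, 0, -0.03], [0, 0, 0, 0, -0.04], [0, 0, 0, 0, -0.05], [0, 0, 0, 0, -0.06], [0, 0, 0, 0, -0.07], [0, 0, 0, 0, -0.08], [0, 0, 0, 0, -0.09], [0, 0, 0, 0, -0.1]],
])

```text
time_s: 21.52
eef_pos: [0.6262, 0.041, 0.0858]
eef_rot: [-0.0, 0.792, 0.61, -0.0]
wrist_force: [-0.1, 1.2, -0.8]
opening: 0.131
grasp_force: 58.6
```

```bash
python3 -c "
from h import *
goto([.6258,.0407,.0885],2.9119)
for i in range(2):
    camera('top'); print(ctrl.get_obs()['torque'])"
```

```text
t 21.52 pos [626.2  41.   85.8] psi 1.3127 tilt [-0.0007  0.0001] q6 0.13 open 0.131 gf 58.6 F [-0.1  1.2 -0.8] M [ 0.02 -0.14  0.05]
shift [-0.4 -0.3 -2.7] turn -1.5992
[ 0.01959859 -0.14587937 -0.02175058]
[-0.01174406 -0.13202144 -0.02624604]
```

Emit:
move_arm([
  [[0, 0, 0, -1, 0], [0, 0, 0, -3, 0], [0, 0, 0, -6, 0], [0, 0, 0, -10, 0], [0, 0, 0, -15, 0], [0, 0, 0, -22, 0], [0, 0, 0, -30, 0], [0, 0, 0, -38, 0], [0, 0, 0, -45, 0], [0, 0, 0, -45, 0]],
])

```text
time_s: 22.45
eef_pos: [0.6278, 0.0409, 0.1337]
eef_rot: [0.001, 0.792, 0.61, 0.001]
wrist_force: [0.3, 0.7, -1.1]
opening: 0.136
grasp_force: 58.6
```

```bash
python3 - <<'E'
from h import *
goto([.4872,-.0144,.131],.253+np.pi)
im,d=camera("scene")
for n,(u,v) in {"scene":(305,238)}.items():
    P,uu,vv=cloud(n,d); r=np.hypot(P[:,0]-.626,P[:,1]-.041); m=(r<.015)&(P[:,2]>.035)&(P[:,2]<.055); rim=(abs(P[:,0]-.6245)<.03)&(abs(P[:,1]-.0609)<.003)&(P[:,2]>.03)&(P[:,2]<.05)
    print(np.median(P[m,2]),m.sum(),np.median(P[rim,2]),rim.sum())
    g=cv2.cvtColor(im,cv2.COLOR_BGR2GRAY); W=onplane(n,uu[m],vv[m],.044)[:,:2]; gg=g[vv[m],uu[m]].astype(float); w=np.clip(np.median(gg)-30-gg,0,None)
    c=(w[:,None]*W).sum(0)/w.sum(); D=W-c; e,V=np.linalg.eigh((D*w[:,None]).T@D/w.sum()); print(c,"yaw",np.arctan2(V[1,1],V[0,1]),np.sqrt(e*12))
cv2.imwrite("pics/s3c.png",cv2.resize(im[160:270,240:370],None,fx=6,fy=5.4,interpolation=2))
E
```

```text
t 22.45 pos [627.8  40.9 133.7] psi 1.3119 tilt [ 0.0037 -0.0004] q6 0.14 open 0.136 gf 58.6 F [ 0.3  0.7 -1.1] M [ 0.03 -0.01 -0.02]
shift [ -89.5 -121.8    2.2] turn -2.0827
0.04419235072447861 172 0.04173115226861138 85
[0.64156366 0.02974659] yaw 0.9152190161811288 [0.00247148 0.02453774]
```

View pics/s3c.png

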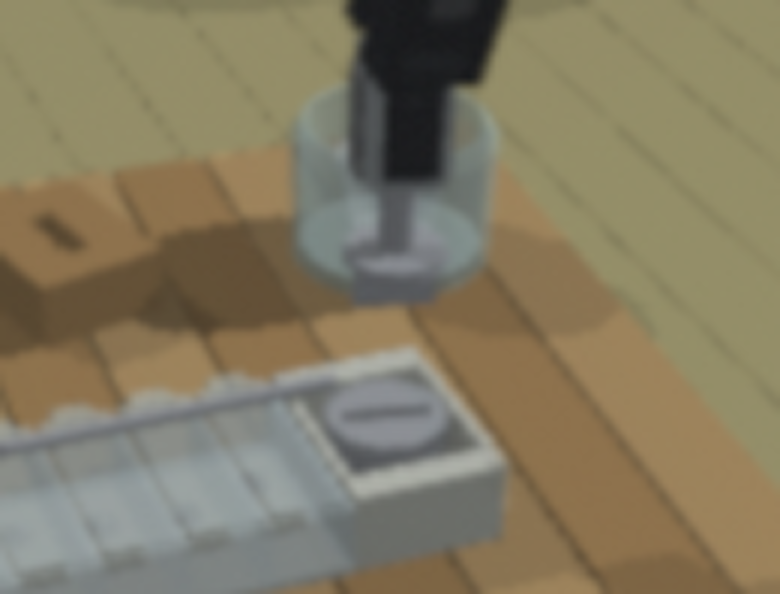

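Emit:
move_arm([
  [[0, -9, -12, 0, -0.12], [0, -18, -25, 0, -0.24], [0, -28, -38, 0, -0.36], [0, -38, -52, 0, -0.48], [0, -50, -68, 0, -0.6], [0, -61, -83, 0, -0.72], [0, -72, -98, 0, -0.84], [0, -81, -110, 0, -0.96], [0, -87, -119, 0, -1.08], [0, -89, -121.5, 0, -1.2]],
])

```text
time_s: 23.33
eef_pos: [0.4843, -0.0141, 0.1306]
eef_rot: [-0.001, 0.307, 0.952, -0.0]
wrist_force: [0.1, -0.1, -1.1]
opening: 0.133
grasp_force: 58.6
```

Emit:
move_arm([
  [[0, 0, 0, 0, -0.12], [0, 0, 0, 0, -0.24], [0, 0, 0, 0, -0.36], [0, 0, 0, 0, -0.48], [0, 0, 0, 0, -0.6], [0, 0, 0, 0, -0.72], [0, 0, 0, 0, -0.82], [0, 0, 0, 0, -0.88], [0, 0, 0, 0, -0.883], [0, 0, 0, 0, -0.883]],
])

```text
time_s: 24.17
eef_pos: [0.486, -0.0138, 0.1309]
eef_rot: [-0.0, -0.125, 0.992, 0.0]
wrist_force: [-0.3, 0.6, -1.2]
opening: 0.136
grasp_force: 58.6
```

```bash
python3 - <<'E'
from h import *
camera("top")
goto([.4873,-.0144,.131],.253+np.pi)
im,d=camera("wrist"); cv2.imwrite("pics/w7.png",im)
for k in("key","key_stand","stand_pocket"):
    for o in outline_of(k,"wrist")[:1]:
        print(k,o["conf"],o["bbox"])
        P,u,v=cloud("wrist",d,o["region"]); Q=P[abs(P[:,2]-.038)<.003]
        if len(Q)>50: print(cv2.minAreaRect((Q[:,:2]*1000).astype(np.float32)))
E=onplane("scene",[240+338/6,240+432/6],[160+414/5.4,160+408/5.4],.044); dd=E[1]-E[0]; print("slot yaw",np.arctan2(dd[1],dd[0]),np.linalg.norm(dd),E.mean(0))
E
```

```text
t 24.22 pos [486.  -13.8 131. ] psi -2.8904 tilt [-0.0004  0.0001] q6 -2.1 open 0.133 gf 58.6 F [-0.3 -0.1 -1.5] M [ 0.02  0.05 -0.06]
shift [-1.1 -0.9 -0. ] turn -0.0018
key 0.87 [283.2, 284.9, 45.7, 119.5]
key_stand 0.85 [282.6, 214.0, 56.3, 73.6]
((488.59356689453125, -14.366106033325195), (55.80708312988281, 44.1568603515625), 14.421789169311523)
slot yaw 1.3361964333800345 0.026473418382030812 [0.62676807 0.04207896 0.044     ]
```

Emit:
move_arm([
  [[0, -1.1, -0.9, 5, 0], [0, -1.1, -0.9, 12, 0], [0, -1.1, -0.9, 20, 0], [0, -1.1, -0.9, 28, 0], [0, -1.1, -0.9, 35, 0], [0, -1.1, -0.9, 41, 0], [0, -1.1, -0.9, 44, 0], [0, -1.1, -0.9, 46, 0], [0, -1.1, -0.9, 48, 0], [0, -1.1, -0.9, 50, 0]],
])

```text
time_s: 25.25
eef_pos: [0.4878, -0.0145, 0.0812]
eef_rot: [0.0, -0.126, 0.992, -0.0]
wrist_force: [0.3, -0.8, -1.3]
opening: 0.129
grasp_force: 58.6
```

```bash
python3 -c "
from h import *
camera('top');goto([.4873,-.0144,.0687],.253+np.pi)"
```

```text
t 25.3 pos [487.5 -14.5  80.9] psi -2.8884 tilt [0. 0.] q6 -2.1 open 0.134 gf 58.6 F [-0.7 -0.  -0.5] M [-0.06  0.07 -0.02]
shift [ 0.2  0.1 12.2] turn 0.0002
```

Tip is about 4 mm into the pocket with no force; continue down.

Emit:
move_arm([
  [[0, 0, 0, 2, 0], [0, 0, 0, 4, 0], [0, 0, 0, 6, 0], [0, 0, 0, 8, 0], [0, 0, 0, 9.5, 0], [0, 0, 0, 10.5, 0], [0, 0, 0, 11, 0], [0, 0, 0, 11.4, 0], [0, 0, 0, 11.7, 0], [0, 0, 0, 12, 0]],
])

```text
time_s: 26.13
eef_pos: [0.4876, -0.0145, 0.0692]
eef_rot: [0.0, -0.126, 0.992, -0.0]
wrist_force: [0.4, -0.4, -1.6]
opening: 0.135
grasp_force: 58.6
```

```bash
python3 -c "
from h import *
camera('top');goto([.4873,-.0144,.0687],.253+np.pi)"
```

```text
t 26.18 pos [487.5 -14.5  69.1] psi -2.8884 tilt [0.0001 0.    ] q6 -2.1 open 0.13 gf 58.6 F [-0.  -0.  -0.9] M [ 0.02 -0.03  0.01]
shift [0.2 0.1 0.4] turn 0.0002
```

Emit:
move_arm([
  [[0, 0, 0, 0.1, 0], [0, 0, 0, 0.2, 0], [0, 0, 0, 0.3, 0], [0, 0, 0, 0.4, 0], [0, 0, 0, 0.5, 0], [0, 0, 0, 0.5, 0], [0, 0, 0, 0.6, 0], [0, 0, 0, 0.6, 0], [0, 0, 0, 0.6, 0], [0, 0, 0, 0.6, 0]],
])

```text
time_s: 27.02
eef_pos: [0.4876, -0.0145, 0.0687]
eef_rot: [0.0, -0.126, 0.992, -0.0]
wrist_force: [-1.0, 1.0, 4.0]
opening: 0.128
grasp_force: 59.3
```

```bash
python3 -c "
from h import *
camera('top');goto([.4873,-.0144,.0687],.253+np.pi)"
```

```text
t 27.07 pos [487.6 -14.5  68.7] psi -2.8883 tilt [ 0.0001 -0.    ] q6 -2.1 open 0.132 gf 59.4 F [-1.5  0.1  4.2] M [0.1  0.33 0.04]
shift [0.2 0.1 0. ] turn 0.0003
```

Emit:
move_arm([
  [[0.5, 0, 0, 0, 0], [0.5, 0, 0, 0, 0], [0.5, 0, 0, 0, 0], [0.5, 0, 0, 0, 0], [0.5, 0, 0, 0, 0], [0.5, 0, 0, 0, 0], [0.5, 0, 0, 0, 0], [0.5, 0, 0, 0, 0], [0.5, 0, 0, 0, 0], [0.5, 0, 0, 0, 0]],
])

```text
time_s: 27.9
eef_pos: [0.4875, -0.0145, 0.0686]
eef_rot: [0.0, -0.126, 0.992, -0.0]
wrist_force: [-0.0, 0.2, -0.4]
opening: 0.497
grasp_force: 0.0
```

Emit:
move_arm([
  [[0.5, 0, 0, -4, 0], [0.5, 0, 0, -10, 0], [0.5, 0, 0, -18, 0], [0.5, 0, 0, -28, 0], [0.5, 0, 0, -40, 0], [0.5, 0, 0, -55, 0], [0.5, 0, 0, -75, 0], [0.5, 0, 0, -95, 0], [0.5, 0, 0, -110, 0], [0.5, 0, 0, -110, 0]],
])

```text
time_s: 28.73
eef_pos: [0.49, -0.0151, 0.1832]
eef_rot: [0.004, -0.126, 0.992, -0.001]
wrist_force: [0.7, -0.0, 0.2]
opening: 0.494
grasp_force: 0.0
```

```bash
python3 - <<'E'
from h import *
goto([.4873,-.0144,.0687],.253+np.pi)
for n in("wrist","scene"):
    im,d=camera(n); cv2.imwrite(f"pics/end_{n}.png",im)
    for k in("key","key_stand","cup","jar","splitter"):
        for o in outline_of(k,n)[:1]:
            P,u,v=cloud(n,d,o["region"]); z=np.percentile(P[:,2],90); Q=P[abs(P[:,2]-z)<.004]
            print(n,k,round(o["conf"],2),np.round(o["bbox"]),round(z,4),np.round(np.percentile(P,[2,98],axis=0),3).tolist(),cv2.minAreaRect((Q[:,:2]*1000).astype(np.float32)))
E
```

```text
t 28.73 pos [490.  -15.1 183.2] psi -2.8882 tilt [ 0.0074 -0.002 ] q6 -2.1 open 0.494 gf 0.0 F [ 0.7 -0.   0.2] M [-0.02 -0.06 -0.02]
shift [  3.2   1.8 114.5] turn 0.0004
wrist key 0.82 [287. 207.  24.  50.] 0.0996 [[0.473, -0.025, 0.036], [0.496, -0.002, 0.1]] ((485.21533203125, -13.81494140625), (24.815732955932617, 11.166586875915527), 15.042438507080078)
wrist key_stand 0.68 [287. 191.  50.  63.] 0.033 [[0.454, -0.038, 0.01], [0.512, 0.011, 0.034]] ((484.6850891113281, -13.333091735839844), (55.97178649902344, 43.98545837402344), 14.278889656066895)
wrist cup 0.77 [157. 173. 102.  88.] 0.071 [[0.452, -0.155, 0.009], [0.517, -0.091, 0.072]] ((484.6789855957031, -123.4061508178711), (70.53213500976562, 71.30523681640625), 36.69428253173828)
wrist jar 0.93 [398. 236.  88.  82.] 0.0609 [[0.463, 0.065, 0.009], [0.527, 0.128, 0.062]] ((495.1476135253906, 96.79246520996094), (64.28303527832031, 65.00912475585938), 16.296138763427734)
wrist splitter 0.7 [304. 328.  33.  31.] 0.0364 [[0.605, 0.026, 0.025], [0.643, 0.059, 0.037]] ((620.0396118164062, 42.11211395263672), (39.65271759033203
[... 319 characters left out ...]
.012, 0.04]] ((489.6065979003906, -13.398746490478516), (56.26683807373047, 44.72953796386719), 14.641637802124023)
scene cup 0.64 [189. 210.  42.  47.] 0.0769 [[0.457, -0.155, 0.016], [0.523, -0.092, 0.079]] ((490.3311767578125, -123.64141845703125), (70.01297760009766, 71.81394958496094), 74.8176040649414)
scene jar 0.59 [304. 195.  41.  39.] 0.0665 [[0.469, 0.065, 0.015], [0.534, 0.127, 0.069]] ((501.17547607421875, 97.09944152832031), (63.495460510253906, 65.69636535644531), 69.07247161865234)
scene splitter 0.65 [243. 302.  50.  32.] 0.032 [[0.697, -0.121, 0.013], [0.726, -0.054, 0.033]] ((710.1947021484375, -85.73310852050781), (67.76757049560547, 30.60102653503418), 89.45868682861328)
```

```bash
python3 -c "
from bench import order
print(order.hand_in())"
```

```text
the job is handed in; nothing more can be done
None
```

The organizer is locked, as far as I could measure: the head turned clockwise about 1.6 rad until the turning torque rose sharply at the stop. The key is back fully home in its stand and released, the cup, jar and splitter measure where they were, and the job was handed in at about 29 s.

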